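# Tuck the serving paddle under the holder's weighted arm

### The arm

A 6-joint arm with a two-finger parallel gripper is mounted at the origin on a cart in front of the work surface, level with it; the furniture and walls round the work are solid. World frame = base frame: x ahead of the robot, y to its left, z up, the work surface at z = 0. Lengths are in m, angles in rad, forces in N, time in s.
With the tool pointing down it reaches from about 0.375 to 0.975 m from the base axis. Payload 3.8 kg.
Tool frame: the origin (TCP) lies midway between the tips of the shut fingers; the grasp point (between the pads) lies 19 mm behind it; z points along the fingers, y is the line along which they close (so a half turn about z gives the same grasp; the last joint's range is limited). The gripper opens to 88 mm and grips with 3 to 60 N. Pads are 18 mm wide; open, the fingers measure 123 mm over their backs; the gripper's body (75 mm by 187 mm) begins 45 mm behind the grasp point.
Start: joints at [-0.037, 0.264, 1.604, -0, 1.274, -0.037], TCP at [0.675, -0, 0.239] pointing down, gripper open.
Joint ranges: [-2.63, 2.63], [-0.94, 2.18], [0.31, 2.57], [-1.31, 4.45], [0, 2.66], [-2.55, 2.55]. Speed limits (rad/s): [2.57, 2.57, 3.14, 3.14, 3.14, 3.14].

### API

Orientations are given as a rotation vector (axis times angle).
In Python, from cell import manip, inverse_kinematics, cams, order gives the robot as it stands. Calls block until the motion is done:
- manip.move_pose(position, orientation): joint-space move of the TCP to a pose.
- manip.move_linear(position, rate=0.15, rot=None): straight line of the TCP; rot=None keeps the orientation; rate is the mean speed in m/s.
- manip.set_joints(angles): joint-space move.
- manip.set_gripper(opening, force=None): finger opening in m; force is the grip in N (None keeps the last); returns when the fingers have stopped.
- manip.dwell(seconds).
- inverse_kinematics(position, orientation): joint angles nearest the present ones, or None.
- manip.state(): the state.
- cams.capture(name): name is "scene" or "side" or "wrist"; returns a dict with "image" (420x560x3 uint8, blue, green, red), "z_map" (420x560 float32, m along the optical axis (not along the pixel's ray), 0 where there is no reading), "intrinsics" (3x3 intrinsics, pixels), "position" and "orientation" of the camera in the world; the wrist camera has in their place "T_tool_cam" (4x4, takes a point from camera to tool coordinates, whose origin is the TCP and whose axes are the flange's). Camera axes: x right, y down, z forward; pixel columns grow to the right and rows downward; lengths in m; the calibration is good to about 2 mm. A picture is of the moment at which its call begins: read the wrist's pose just before it.
A pose or a line that the arm cannot do raises manip.IKError and nothing moves.
- order.close_job(): hands the job in; it is judged then, once.
The state is a dict: "clock": time; "joint_pos": joint angles; "joint_velocities": joint speeds; "tau": joint torques, N m; "tool_pos": TCP position; "tcp_rot": TCP orientation; "contact_force": force on the tool from outside, world axes, zero at the start; "moment": the same for the moment, N m; "gripper_width": finger opening in m; "grasp_force": force on a finger pad.
Only numpy, scipy, OpenCV 4.12 (cv2) and the standard library are available. Lean on these libraries where they do the work, as an engineer would, in place of code of your own. Each camera call takes 0.05 s, during which the arm holds its last target. There are 200 camera calls.

### The job

Put the small wooden serving paddle away in the dark wooden board holder: slide it blade first under the holder's weighted steel arm, on top of the board already in there, until only the handle sticks out, and let go so that the arm holds it down. Leave the plain board without a handle where it lies.

Things in the scene. Friction and masses are not known exactly. Their poses are not given: they have to be found in the camera images.
- paddle_blade (a point): Loose pale wooden serving paddle lying flat, 10 mm thick, about 60 g. This point: centre of its blade, half-way up (5 mm over its underside). x runs from the handle to the blade's nose, z up. Blade 100 mm long (x -50 to 50) by 60 mm wide, corners rounded 12 mm; handle 26 mm wide, x -50 to -140 mm, middle at x -95 mm, also 10 mm thick.
- holder: Dark wooden holder, fixed. Origin on the worktop; x: direction boards slide in, z up. In mm: floor z 15, open front at x -40; rails at y +-45, 84 clear between, top z 30; back stop at x 60. A loose board 95x60x10 lies in it, pile top z 25. The paddle goes on that: nose by the stop, blade centre then at x 10, y 0, z 30, handle out of the front. Arm hinge at x 85, z 50; posts' top z 58.
- presser (a joint): Holder's weighted steel arm, 44 mm wide, hinged at the rear; rad, grows as it lifts: 0 on the board already there, about 0.12 on one more, at most 1.0; falls back by its weight (2 N at the foot). Foot: cross rod at holder x 0. In front it turns up as a lip: underside z 25 mm at x 0, sloping up 30 deg to z 49 at its front end x -47; a board pushed in level on the pile lifts it.
- plain_board: Loose plain pale board without a handle, 95 x 60 x 10 mm with rounded corners, lying flat on the worktop; a bystander. Origin at the centre of its underside, x along its length.
Mind the look-alikes: they are no part of the job. What is shaped like the part that bears paddle_blade but blue is not meant.

How it is judged:
At the end, for the whole second after the job is handed in: The paddle lies at rest and flat (within 8 degrees) on top of the board in the holder, blade inward, in line with the holder within 12 degrees and 18 mm sideways, its blade centre no more than 22 mm short of where it meets the back stop, with the weighted arm resting on it (joint 0.07 to 0.17) (x of paddle_blade in the frame of holder between -0.012 and 0.02 m and y of paddle_blade in the frame of holder between -0.018 and 0.018 m and z of paddle_blade in the frame of holder between 0.024 and 0.036 m and angle between paddle_blade's own z axis and vertical below 0.15 rad and angle between the x axis of paddle_blade and the x axis of holder, either way round below 0.21 rad and value of joint presser between 0.07 and 0.17 rad and linear speed of paddle below 0.03 m/s); the robot touches nothing.
It fails at once if the plain board without a handle is moved by more than 40 mm (distance of plain_board from where it was at the start of the episode above 0.04 m).
It also fails if it takes over 45 s, if anything falls off the work surface, if the arm or the gripper's body presses on something with over 40 N, if the wrist force passes 120 N, or if a joint passes its speed limit or range.

## Working session

There is one attempt and no reset: what is moved stays moved. The work goes in short steps, each a Python script; the robot and the scene stay as the last script left them, time stands still between calls to the robot, and variables do not carry over. Pictures are saved under pics/ and viewed, at most 10 in all, crops included, and the job is handed in when it is done.

```bash
ls; mkdir -p pics; cat > h.py <<'E'
import numpy as np, cv2
from scipy.spatial.transform import Rotation as R
from cell import manip, inverse_kinematics, cams, order
def cap(name):
    s=manip.state(); c=cams.capture(name)
    if name=="wrist":
        T=np.eye(4); T[:3,:3]=R.from_rotvec(s["tcp_rot"]).as_matrix(); T[:3,3]=s["tool_pos"]
        c["T"]=T@np.array(c["T_tool_cam"])
    else:
        o=np.array(c["orientation"]); T=np.eye(4)
        T[:3,:3]=o if o.shape==(3,3) else R.from_rotvec(o).as_matrix() if o.size==3 else R.from_quat(o).as_matrix()
        T[:3,3]=c["position"]; c["T"]=T
    return c
def ray(c,uv):
    uv=np.atleast_2d(uv).astype(float); K=np.array(c["intrinsics"])
    d=np.c_[(uv[:,0]-K[0,2])/K[0,0],(uv[:,1]-K[1,2])/K[1,1],np.ones(len(uv))]
    return c["T"][:3,3], d@c["T"][:3,:3].T
def onz(c,uv,z):
    o,d=ray(c,uv); return o+d*((z-o[2])/d[:,2])[:,None]
def depth(c,uv):
    uv=np.atleast_2d(uv).astype(int); o,d=ray(c,uv); return o+d*c["z_map"][uv[:,1],uv[:,0]][:,None]
E
python3 - <<'E'
from h import *
for n in("scene","side"):
    c=cap(n); cv2.imwrite(f"pics/{n}0.png",c["image"]); print(n,c["position"],c["orientation"],c["intrinsics"])
print(manip.state())
E
```

```text
pics
scene [ 0.09693207 -1.20903438  1.22809886] [-2.32585022  0.51289232 -0.21245175] [[525.60147703   0.         278.51399367]
 [  0.         525.60147703 208.17541256]
 [  0.           0.           1.        ]]
side [ 0.6105459  -1.70364952  1.21613935] [-2.21890787 -0.05205335  0.02406459] [[529.86431349   0.         282.75046934]
 [  0.         529.86431349 211.37323111]
 [  0.           0.           1.        ]]
{'clock': 0.1, 'joint_pos': array([-3.68963044e-02,  2.64684725e-01,  1.60521849e+00,  5.61034395e-06,
        1.27372210e+00, -3.68908746e-02]), 'joint_velocities': array([ 0.00041364, -0.00285303, -0.00358028, -0.00046772,  0.00042925,
        0.00117557]), 'tau': array([ 2.09863060e-04, -5.03614998e+01, -3.58072400e+01,  7.29403482e-02,
        2.32994242e-02, -8.27531630e-05]), 'tool_pos': array([6.74358228e-01, 2.61617229e-05, 2.37518095e-01]), 'tcp_rot': array([-2.22039309e+00, -2.22037738e+00,  2.16570342e-03]), 'contact_force': array([0.42506021, 0.69844565, 0.14633705]), 'moment': array([-0.01040122,  0.02974823, -0.0493267 ]), 'grasp_force': 0.0, 'gripper_width': 0.08788495623372235}
```

View pics/scene0.png

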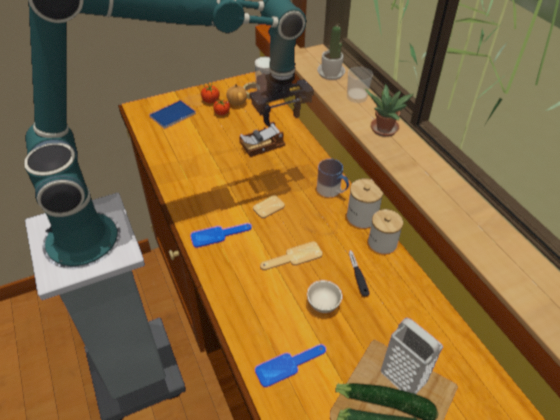

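View pics/side0.png

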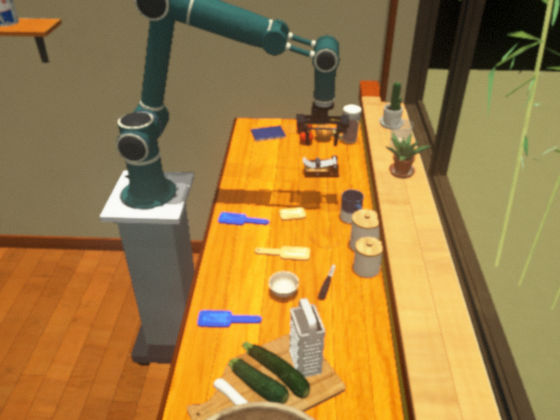

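Scene view: the pale paddle has its blade at (305,253) and handle end at (263,265). The blue look-alikes are at (222,235) and (290,365), the plain board is at (268,207), and the dark holder with its steel arm is at (262,138). Side view: paddle at (285,253), plain board at (292,214), holder at (321,166), blue paddles at (243,219) and (230,319).

Candidates: blue paddle (222,235), blue paddle (290,365), plain board without a handle (268,207) and the pale paddle with a handle (291,256). I choose the last one.

```bash
python3 - <<'E'
from h import *
def tri(a,ua,b,ub):
    o1,d1=ray(a,ua);o2,d2=ray(b,ub);d1=d1[0];d2=d2[0]
    t=np.linalg.lstsq(np.c_[d1,-d2],o2-o1,rcond=None)[0];p,q=o1+t[0]*d1,o2+t[1]*d2
    return (p+q)/2,np.linalg.norm(p-q)
a=cap("scene");b=cap("side")
for n,u,v in [("blade",(305,253),(294,253)),("hend",(263,265),(258,251)),("plain",(268,207),(292,214)),("holder",(262,138),(321,166))]:
    print(n,tri(a,u,b,v),depth(a,u),depth(b,v))
E
```

```text
blade (array([ 0.58934994, -0.34529498,  0.01147408]), np.float64(0.005820493607821842)) [[ 0.59129901 -0.34302105  0.01238993]] [[ 0.58774723 -0.34589279  0.00873979]]
hend (array([ 0.46341069, -0.32063609, -0.00681134]), np.float64(0.00532542551826585)) [[ 0.45990288 -0.33119795  0.01153511]] [[ 0.46354509 -0.3373682   0.00508374]]
plain (array([ 0.57416064, -0.11085524, -0.00223307]), np.float64(0.0026846538135174096)) [[ 0.56793853 -0.12605369  0.01646649]] [[ 0.57386663 -0.12881921  0.01007868]]
holder (array([0.6866237 , 0.19355513, 0.02501277]), np.float64(0.005891454606423041)) [[0.67500252 0.1641513  0.05357541]] [[0.68417994 0.16395537 0.04053985]]
```

```bash
python3 - <<'E'
from h import *
import pickle
rot=manip.state()["tcp_rot"]
for i,p in enumerate([(0.52,0.17,0.30),(0.60,0.10,0.30),(0.55,-0.34,0.28),(0.48,-0.30,0.28)]):
    manip.move_pose(p,rot); c=cap("wrist"); pickle.dump(c,open(f"w{i}.pkl","wb")); cv2.imwrite(f"pics/w{i}.png",c["image"])
    print(manip.state()["clock"],c["T"].round(3).tolist())
E
```

```text
1.1917 [[1.0, -0.001, -0.0, 0.521], [-0.001, -0.947, -0.32, 0.253], [-0.0, 0.32, -0.947, 0.446], [0.0, 0.0, 0.0, 1.0]]
1.75 [[1.0, -0.003, -0.004, 0.602], [-0.004, -0.948, -0.32, 0.181], [-0.003, 0.32, -0.948, 0.445], [0.0, 0.0, 0.0, 1.0]]
3.425 [[1.0, 0.001, 0.0, 0.551], [0.001, -0.948, -0.319, -0.256], [-0.0, 0.319, -0.948, 0.426], [0.0, 0.0, 0.0, 1.0]]
3.8917 [[1.0, 0.0, 0.001, 0.48], [0.001, -0.947, -0.32, -0.216], [0.001, 0.32, -0.947, 0.427], [0.0, 0.0, 0.0, 1.0]]
```

```bash
python3 - <<'E'
import cv2,numpy as np
a=[cv2.imread(f"pics/w{i}.png") for i in range(4)]
s=[cv2.resize(x,(400,300),interpolation=cv2.INTER_AREA) for x in a]
cv2.imwrite("pics/m.png",np.vstack([np.hstack(s[:2]),np.hstack(s[2:])]))
E
```

```text
(no output)
```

View pics/m.png

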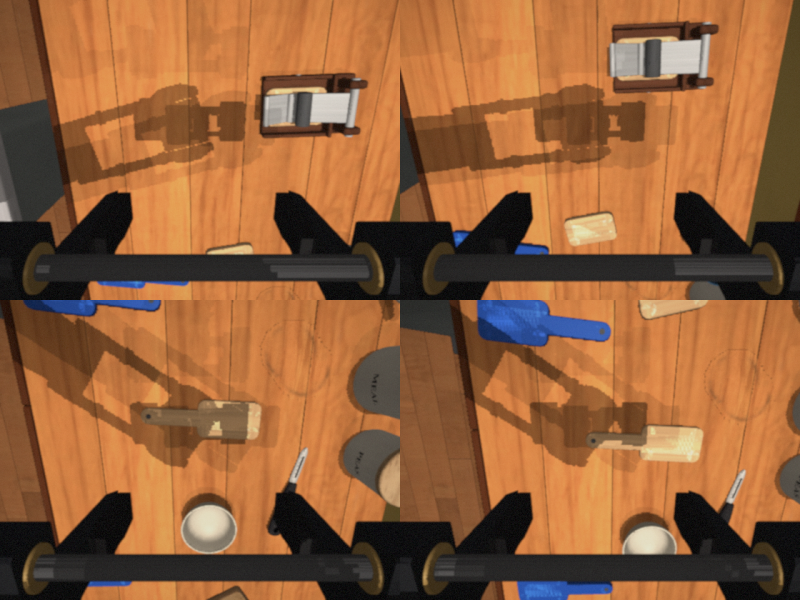

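Top row (holder, w0/w1): the lip is on the left and the hinge on the right, so it opens toward the robot. In full-image pixels it is at about (435,148) and (365,80). Bottom row: the pale paddle lies handle toward the robot, with its blade at about (320,168) in w2 and (380,200) in w3, and the blue paddle is apart at top left. Next I measure both precisely.

```bash
python3 - <<'E'
from h import *
import pickle
for i in (2,3,0,1):
    c=pickle.load(open(f"w{i}.pkl","rb"))
    vv,uu=np.mgrid[0:420,0:560]; P=depth(c,np.c_[uu.ravel(),vv.ravel()]).reshape(420,560,3)
    Z=P[...,2]; ok=(c["z_map"]>0)
    tab=ok&(abs(Z)<.004); 
    if i in(2,3):
        hsv=cv2.cvtColor(c["image"],cv2.COLOR_BGR2HSV)
        box=np.zeros_like(ok); 
        x0,x1,y0,y1=(185,375,130,200) if i==2 else (250,430,160,240)
        box[y0:y1,x0:x1]=1
        m=box&(Z>.0055)&(Z<.03)&ok
        t=box&(Z<.004)&ok
        print(i,"table z",np.median(Z[t]),Z[t].std(),"paddle z",np.median(Z[m]),m.sum())
    else:
        x0,x1,y0,y1=(340,530,90,205) if i==0 else (280,460,20,140)
        box=np.zeros_like(ok);box[y0:y1,x0:x1]=1
        m=box&(Z>.012)&ok; t=box&(Z<.005)&ok
        print(i,"table",np.median(Z[t]),Z[t].std(),m.sum(),[P[m][:,k].min().round(3) for k in range(3)],[P[m][:,k].max().round(3) for k in range(3)])
    mm=m.astype(np.uint8)*255; mm=cv2.morphologyEx(mm,cv2.MORPH_OPEN,np.ones((3,3)))
    cs,_=cv2.findContours(mm,cv2.RETR_EXTERNAL,cv2.CHAIN_APPROX_NONE); k=max(cs,key=cv2.contourArea)[:,0]
    if i in(2,3):
        Q=onz(c,k,.010)[:,:2]; r=cv2.minAreaRect((Q*1000).astype(np.float32)); print(r)
        full=np.zeros_like(mm); cv2.fillPoly(full,[k],255); v,u=np.nonzero(full); q=onz(c,np.c_[u,v],.010)[:,:2]; 
        ctr=q.mean(0); w,V=np.linalg.eigh(np.cov((q-ctr).T)); ax=V[:,1]*np.sign(V[0,1]); n=np.array([-ax[1],ax[0]])
        s=(q-ctr)@ax; l=(q-ctr)@n
        print("axis deg",np.degrees(np.arctan2(ax[1],ax[0])),"len",np.ptp(s),"nose",ctr+ax*s.max(),"tail",ctr+ax*s.min())
        for a in np.arange(-.07,.09,.015):
            g=abs(s-a)<.002; 
            if g.any(): print(round(a-s.max(),3),(l[g].min()*1000).round(1),(l[g].max()*1000).round(1))
    j=c["image"][y0:y1,x0:x1].copy(); cv2.imwrite(f"pics/c{i}.png",j)
a=cv2.imread("pics/c3.png");b=cv2.imread("pics/c0.png"); d=cv2.imread("pics/c1.png")
H=[cv2.resize(x,None,fx=3 if k==0 else 2.3,fy=3 if k==0 else 2.3,interpolation=cv2.INTER_CUBIC) for k,x in enumerate((a,b,d))]
cv=np.zeros((600,800,3),np.uint8); cv[:H[0].shape[0],:H[0].shape[1]]=H[0]; y=H[0].shape[0]+10
w=min(400,H[1].shape[1]); cv[y:y+H[1].shape[0],:w]=H[1][:,:w]; cv[y:y+H[2].shape[0],400:400+min(400,H[2].shape[1])]=H[2][:,:400]
cv2.imwrite("pics/crop.png",cv)
E
```

```text
2 table z -0.0003564627626557182 0.000878346179641325 paddle z 0.010005936065471427 6290
((547.2672729492188, -338.637939453125), (59.99800491333008, 188.61976623535156), 87.14385986328125)
axis deg -2.699175735723609 len 0.18862005425306283 nose [ 0.64148849 -0.34261131] tail [ 0.4530777 -0.3337288]
-0.146 -13.3 12.9
-0.131 -12.6 12.5
-0.116 -13.1 12.1
-0.101 -14.5 15.1
-0.086 -30.3 29.0
-0.071 -29.7 28.6
-0.056 -30.3 29.3
-0.041 -30.6 28.9
-0.026 -30.0 28.6
-0.011 -29.3 29.1
3 table z -0.00026861502905312085 0.001059831550855957 paddle z 0.010090904028305758 5777
((546.9125366210938, -338.5984802246094), (60.175601959228516, 188.71961975097656), 87.31627655029297)
axis deg -2.6360642530326395 len 0.18872601805334174 nose [ 0.64120517 -0.34236936] tail [ 0.45267885 -0.33368952]
-0.146 -13.2 12.3
-0.131 -12.5 13.0
-0.116 -13.0 12.5
-0.101 -13.5 15.6
-0.086 -30.3 29.1
-0.071 -29.7 28.7
-0.056 -30.2 29.4
-0.041 -30.7 28.9
-0.026 -30.1 29.5
-0.011 -29.4 29.0
0 table -0.00021271512950901683 0.0009396286817494828 11706 [np.float64(0.609), np.float64(0.137), np.float64(0.012)] [np.float64(0.757), np.float64(0.238), np.float64(0.06)]
1 table -0.0001885834449038004 0.0008897653056608504 13326 [np.float64(0.61), np.float64(0.138), np.float64(0.012)] [np.float64(0.759), np.float64(0.237), np.float64(0.06)]
```

View pics/crop.png

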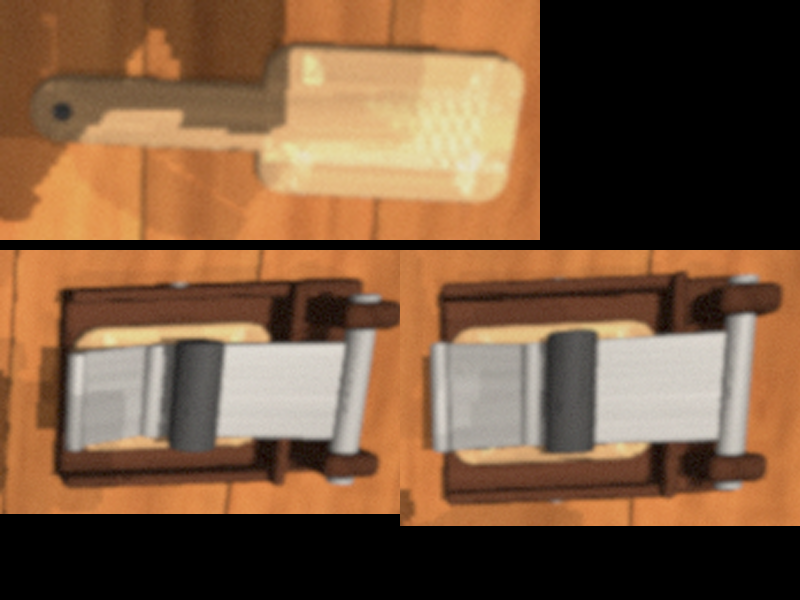

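The crop confirms the choice: pale wood, with a handle on the left that has a hole, and a blade 60 mm wide and 189 mm long overall with its top at z 10 mm. The holder's front opens toward −x, the rod and lip are on the left, and the hinge with its posts is on the right. Next I get the holder pose from the rail-top points in both views.

```bash
python3 - <<'E'
from h import *
import pickle
for i in (0,1):
    c=pickle.load(open(f"w{i}.pkl","rb"))
    x0,x1,y0,y1=(340,530,90,205) if i==0 else (280,460,20,140)
    vv,uu=np.mgrid[y0:y1,x0:x1]; P=depth(c,np.c_[uu.ravel(),vv.ravel()]); hsv=cv2.cvtColor(c["image"],cv2.COLOR_BGR2HSV)[y0:y1,x0:x1].reshape(-1,3).astype(int)
    dark=(hsv[:,1]>70)&(hsv[:,2]<130)
    A=P[dark&(P[:,2]>.026)&(P[:,2]<.034)]
    lo=A[A[:,1]<.165];hi=A[A[:,1]>.210]
    for q in(lo,hi):
        q=q[q[:,0]<.695]; f=np.polyfit(q[:,0],q[:,1],1); print(i,len(q),"z",np.median(q[:,2]).round(4),"deg",np.degrees(np.arctan(f[0])).round(2),"y@.66",np.polyval(f,.66).round(4),"res",(q[:,1]-np.polyval(f,q[:,0])).std().round(4),"xmin",np.percentile(q[:,0],1).round(4))
    B=P[(hsv[:,1]<60)&(P[:,2]>.012)&(P[:,0]<.735)] # steel arm
    r=cv2.minAreaRect((B[:,:2]*1000).astype(np.float32)); print("arm",r)
    ax=np.array([np.cos(np.radians(2.2)),np.sin(np.radians(2.2))])
    pale=P[(hsv[:,1]>60)&(hsv[:,2]>130)&(P[:,2]>.021)&(P[:,2]<.029)]; print("board",np.median(pale[:,2]),pale.min(0).round(4),pale.max(0).round(4))
    top=P[P[:,2]>.05]; top=top[(top[:,0]>.7)]; print("hinge/posts",top.mean(0).round(4),top.min(0).round(4),top.max(0).round(4))
    print("arm z profile:"); 
    for x in np.arange(.605,.75,.01):
        g=B[abs(B[:,0]-x)<.003]; 
        if len(g)>5: print(x.round(3),np.median(g[:,2]).round(4),g[:,1].min().round(4),g[:,1].max().round(4))
E
```

```text
0 322 z 0.0296 deg 2.12 y@.66 0.1425 res 0.0015 xmin 0.6186
0 441 z 0.0299 deg 1.94 y@.66 0.2318 res 0.0017 xmin 0.6152
arm ((626.884521484375, 197.54132080078125), (88.66608428955078, 221.76109313964844), 84.36148071289062)
board 0.024991836882368973 [0.6194 0.1372 0.0211] [0.7155 0.2361 0.0289]
hinge/posts [0.7396 0.1913 0.0553] [0.7277 0.1464 0.05  ] [0.756  0.2325 0.0599]
arm z profile:
0.615 0.0566 0.1637 0.2073
0.625 0.0458 0.1532 0.2074
0.635 0.0401 0.1644 0.2071
0.645 0.0344 0.1646 0.2076
0.655 0.0344 0.1649 0.2084
0.665 0.0537 0.1628 0.235
0.675 0.0562 0.1638 0.2118
0.685 0.039 0.1666 0.2089
0.695 0.0408 0.1668 0.2094
0.705 0.0431 0.1659 0.2096
0.715 0.0454 0.1592 0.2103
0.725 0.0479 0.1671 0.211
0.735 0.05 0.1599 0.2314
1 376 z 0.0298 deg 2.09 y@.66 0.1422 res 0.0024 xmin 0.6198
1 513 z 0.0298 deg 1.92 y@.66 0.2312 res 0.0017 xmin 0.616
arm ((668.6701049804688, 196.18873596191406), (134.30624389648438, 66.35027313232422), 1.7379436492919922)
board 0.025014187191443105 [0.6181 0.1377 0.0216] [0.719  0.2365 0.029 ]
hinge/posts [0.7402 0.191  0.0554] [0.7249 0.147  0.05  ] [0.7564 0.232  0.0599]
arm z profile:
0.615 0.0566 0.1633 0.207
0.625 0.0459 0.1639 0.2067
0.635 0.0401 0.1645 0.2071
0.645 0.0344 0.1653 0.2074
0.655 0.0343 0.1652 0.2082
0.665 0.0543 0.1629 0.2105
0.675 0.0561 0.164 0.2112
0.685 0.0387 0.1663 0.2088
0.695 0.0407 0.1663 0.2095
0.705 0.0431 0.1664 0.2102
0.715 0.0455 0.1645 0.2135
0.725 0.0479 0.1661 0.2129
0.735 0.0499 0.1653 0.2314
```

```bash
cat >> h.py <<'E'
def tool(yaw):  # fingers close across yaw direction, camera on the robot side
    a=np.array([np.cos(yaw),np.sin(yaw),0]); n=np.array([-a[1],a[0],0])
    return R.from_matrix(np.c_[-a,n,[0,0,-1]]).as_rotvec()
PY=np.radians(-2.67); PB=np.array([.5915,-.3402])
HY=np.radians(2.0); HO=np.array([.656,.187])
u=lambda y:np.array([np.cos(y),np.sin(y)])
def st(t=""):
    s=manip.state(); print(t,round(s["clock"],2),s["tool_pos"].round(4),s["contact_force"].round(1),"w",s["gripper_width"].round(4),"g",round(float(s["grasp_force"]),1),"j6",s["joint_pos"][5].round(2))
E
python3 - <<'E'
from h import *
import pickle
c=pickle.load(open("w2.pkl","rb")); print("bowl rim",depth(c,[(291,300),(265,318),(325,318)]).round(3).tolist())
g=PB-.095*u(PY); rot=tool(PY); print(g, rot)
print(inverse_kinematics([*g,.1],rot), inverse_kinematics([*g,.004],rot))
gf=HO+u(HY)*(-.140-.095+.03); print(gf,inverse_kinematics([*gf,.16],tool(HY)))
manip.set_gripper(.05); manip.move_pose([*g,.08],rot); st("pre")
manip.move_linear([*g,.006],rate=.08); st("down")
manip.move_linear([*g,.003],rate=.03); st("down2")
E
```

```text
bowl rim [[0.56, -0.511, 0.011], [0.527, -0.531, 0.02], [0.601, -0.521, 0.035]]
[ 0.49660313 -0.33577457] [0.07319294 3.14073991 0.        ]
[-0.6360832   0.24467514  1.89939888  0.          0.99751863 -2.16027924] [-0.6360832   0.36772815  1.94903243  0.          0.82483208 -2.16027924]
[0.45112488 0.1798456 ] [ 0.32805723 -0.03176192  2.08368824  0.          1.08966634 -1.27764568]Traceback (most recent call last):
  File "<stdin>", line 7, in <module>
  File "h.py", line 29, in st
    s=manip.state(); print(t,round(s["clock"],2),s["tool_pos"].round(4),s["contact_force"].round(1),"w",s["gripper_width"].round(4),"g",round(float(s["grasp_force"]),1),"j6",s["joint_pos"][5].round(2))
                                                                                                        ^^^^^^^^^^^^^^^^^^^^^^^^
AttributeError: 'float' object has no attribute 'round'
```

```bash
sed -i 's/s\["gripper_width"\].round(4)/round(float(s["gripper_width"]),4)/; s/s\["joint_pos"\]\[5\].round(2)/round(float(s["joint_pos"][5]),2)/' h.py
python3 - <<'E'
from h import *
g=PB-.095*u(PY); st("pre")
manip.move_linear([*g,.006],rate=.08); st("down")
manip.move_linear([*g,.003],rate=.03); st("down2")
if abs(manip.state()["contact_force"][2])<8:
    manip.set_gripper(0,force=35); st("grip")
    manip.move_linear([*g,.023],rate=.05); st("lift")
c=cap("side"); cv2.imwrite("pics/s1.png",cv2.resize(c["image"][180:310,180:380],None,fx=3,fy=3))
E
```

```text
pre 5.99 [ 0.497  -0.3361  0.0806] [0.5 0.3 0.1] w 0.05 g 0.0 j6 -2.16
down 7.07 [ 0.4971 -0.3361  0.0065] [ 0.2 -0.1  0.1] w 0.05 g 0.0 j6 -2.16
down2 7.32 [ 0.4967 -0.3359  0.0032] [-0.7 -0.2 -0.1] w 0.0503 g 0.0 j6 -2.16
grip 7.81 [ 0.4966 -0.3358  0.0031] [-0.  -1.2  0.1] w 0.0251 g 35.0 j6 -2.16
lift 8.36 [ 0.4968 -0.3359  0.0235] [-0.1  0.1 -1.5] w 0.0253 g 35.0 j6 -2.16
```

```bash
python3 - <<'E'
from h import *
g=PB-.095*u(PY); gf=HO+u(HY)*(-.115-.095)
manip.move_linear([*g,.16],rate=.2)
manip.move_linear([*gf,.16],rate=.25,rot=tool(HY)); st("carried")
c=cap("wrist"); cv2.imwrite("pics/w4.png",c["image"]); 
vv,uu=np.mgrid[0:420,0:560]; P=depth(c,np.c_[uu.ravel(),vv.ravel()]); ok=(c["z_map"].ravel()>0)
L=P[:,:2]-HO; X=L@u(HY); Y=L@np.array([-u(HY)[1],u(HY)[0]])
m=ok&(P[:,2]>.13)&(P[:,2]<.19)&(X>-.19)&(X<-.03)&(abs(Y)<.06)
for x in np.arange(-.18,-.04,.012):
    q=m&(abs(X-x)<.003)
    if q.sum()>5: print(x.round(3),q.sum(),"z",np.median(P[q,2]).round(4),"y",Y[q].min().round(4),Y[q].max().round(4))
print("nose",X[m].max())
E
```

```text
carried 11.47 [0.4461 0.179  0.1599] [-0.3  0.6 -1.7] w 0.0256 g 35.0 j6 -1.27
-0.18 429 z 0.1666 y -0.0142 0.0114
-0.156 874 z 0.1666 y -0.0308 0.0282
-0.144 1104 z 0.1665 y -0.0316 0.0283
nose -0.14014603455490518
```

View pics/w4.png

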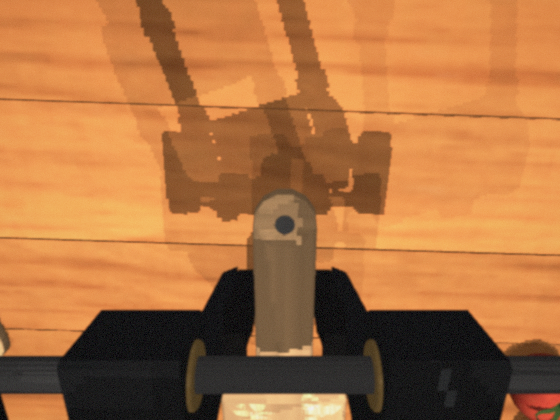

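The wrist view shows the handle centred between the fingers, with its hole at (285,224) and the blade at the bottom around (285,405). The paddle's top is at z 0.1666 all along, so it is level, and it sits 1.5 mm to the −y side. I insert now, in stages.

```bash
python3 - <<'E'
from h import *
n=np.array([-u(HY)[1],u(HY)[0]])
P=lambda bx,z:[*(HO+u(HY)*(bx-.095)+n*.0015),z]
manip.move_linear(P(-.115,.031),rate=.15); st("pre")
for bx in (-.085,-.06,-.035,-.01):
    manip.move_linear(P(bx,.031),rate=.06); st(f"{bx}")
    if np.abs(manip.state()["contact_force"]).max()>15: print("STOP"); break
c=cap("side"); a=c["image"][130:200,260:380]; d=cap("scene")["image"][90:190,190:320]
cv2.imwrite("pics/s2.png",np.hstack([cv2.resize(a,(480,280)),cv2.resize(d,(312,280))]))
E
```

```text
pre 12.53 [0.4469 0.1814 0.0317] [ 0.2  0.3 -1. ] w 0.0254 g 35.0 j6 -1.27
-0.085 13.18 [0.476  0.1821 0.0308] [ 0.1  0.8 -1.4] w 0.0254 g 35.0 j6 -1.29
-0.06 13.74 [0.5004 0.1829 0.0303] [-3.2 -0.2 -1.3] w 0.0254 g 35.0 j6 -1.3
-0.035 14.31 [0.5276 0.1842 0.0317] [ 1.5 -0.9 -2.1] w 0.0255 g 35.0 j6 -1.31
-0.01 14.88 [0.5522 0.185  0.0313] [ 0.7  0.5 -1.2] w 0.0255 g 35.0 j6 -1.32
```

View pics/s2.png

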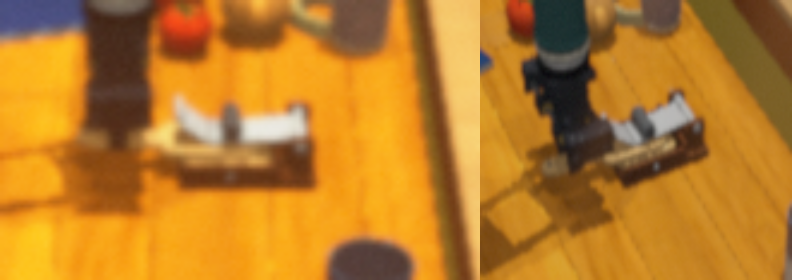

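The side crop (left) shows the blade under the raised arm at about (215,150), between the rails, with the handle in the gripper at (120,140). The push forces were small. Next come the last stretch, lowering and releasing.

```bash
python3 - <<'E'
from h import *
import pickle
n=np.array([-u(HY)[1],u(HY)[0]])
P=lambda bx,z:[*(HO+u(HY)*(bx-.095)+n*.0015),z]
manip.move_linear(P(.006,.031),rate=.05); st("in")
manip.move_linear(P(.006,.0285),rate=.03); st("low")
manip.set_gripper(.05); manip.dwell(.3); st("open")
manip.move_linear(P(.006,.15),rate=.15); st("up")
w=R.from_rotvec([0,0,0]); rot0=[-2.22,-2.22,0]
manip.move_pose([.56,.10,.30],rot0); manip.dwell(.2); c=cap("wrist"); st("look")
pickle.dump(c,open("w5.pkl","wb")); cv2.imwrite("pics/w5.png",c["image"])
E
```

```text
in 15.44 [0.5681 0.1855 0.0312] [ 1.2  0.2 -1.8] w 0.0254 g 35.0 j6 -1.33
low 15.69 [0.5676 0.1855 0.0287] [ 2.  -0.3 -1.3] w 0.0252 g 35.0 j6 -1.33
open 16.53 [0.567  0.1854 0.0285] [-0.3  0.5 -0.4] w 0.0501 g 0.0 j6 -1.33
up 17.49 [0.5662 0.1852 0.1489] [-0.1  0.5 -0.4] w 0.05 g 0.0 j6 -1.33
look 19.06 [0.5598 0.1002 0.2994] [ 0.   0.2 -0.5] w 0.0498 g 0.0 j6 0.13
```

View pics/w5.png

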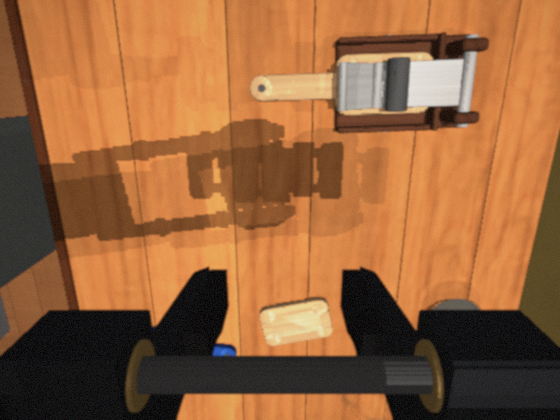

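The paddle is in, with only the handle sticking out (hole at (262,88)), the blade under the arm, and the plain board still at (296,322). I check the numbers before handing in.

```bash
python3 - <<'E'
from h import *
import pickle
c=pickle.load(open("w5.pkl","rb")); n=np.array([-u(HY)[1],u(HY)[0]])
vv,uu=np.mgrid[20:145,235:500]; P=depth(c,np.c_[uu.ravel(),vv.ravel()])
X=(P[:,:2]-HO)@u(HY);Y=(P[:,:2]-HO)@n;Z=P[:,2]
h=(Z>.02)&(Z<.045)&(X<-.05)&(abs(Y)<.04)
f=np.polyfit(X[h],Y[h],1);fz=np.polyfit(X[h],Z[h],1)
print("tail x",X[h].min(),"-> blade x",X[h].min()+.14,"y@blade",np.polyval(f,X[h].min()+.14),"yaw",np.degrees(f[0]),"top z",np.median(Z[h]),"slope deg",np.degrees(fz[0]))
hsv=cv2.cvtColor(c["image"],cv2.COLOR_BGR2HSV)[20:145,235:500].reshape(-1,3)
b=(hsv[:,1]>60)&(hsv[:,2]>130)&(X>-.03)&(X<.05)&(abs(Y)<.036)&(Z>.02); print("blade top z",np.median(Z[b]),"y",Y[b].min(),Y[b].max(),"xmax",X[b].max(), "z by x",np.polyfit(X[b],Z[b],1))
a=(hsv[:,1]<60)&(abs(Y)<.018)&(X>.03)&(X<.075)&(Z>.02); fa=np.polyfit(X[a],Z[a],1)
c0=pickle.load(open("w1.pkl","rb")); vv,uu=np.mgrid[20:140,280:460]; Q=depth(c0,np.c_[uu.ravel(),vv.ravel()]); h0=cv2.cvtColor(c0["image"],cv2.COLOR_BGR2HSV)[20:140,280:460].reshape(-1,3)
x=(Q[:,:2]-HO)@u(HY);y=(Q[:,:2]-HO)@n; a0=(h0[:,1]<60)&(abs(y)<.018)&(x>.03)&(x<.075)&(Q[:,2]>.02); f0=np.polyfit(x[a0],Q[a0,2],1)
print("presser",np.arctan(f0[0])-np.arctan(fa[0]))
E
```

```text
tail x -0.1322102600312789 -> blade x 0.007789739968721121 y@blade 0.0007382746106577969 yaw -0.2258568383018729 top z 0.03502545514617639 slope deg 0.09704551789311015
blade top z 0.03513301197926799 y -0.030605716002141303 0.030564758197637078 xmax 0.04999323815858854 z by x [0.01008521 0.03609693]
presser 0.11759013475391972
```

The numbers fit: blade x +7.8 mm, y +0.7 mm, top z 35 mm, level, presser 0.118.

```bash
python3 -c "
from h import *
st(); print(order.close_job())"
```

```text
19.06 [0.5598 0.1002 0.2994] [ 0.   0.2 -0.5] w 0.0498 g 0.0 j6 0.13
the job is handed in; nothing more can be done
None
```

The paddle is in the holder, blade first and level on the board with the arm resting on it (measured 0.118 rad), the plain board was left where it lay, and the job was handed in at 19 s; no verdict was returned.

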